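Tick off the bread order on the tray plungers

TASK

Tick off the bread for the van: with the fingertips, gently press all the way down the black plunger in front of the tray with the round loaf, then the one at the tin loaf, then the one at the long slim loaf. Leave the plunger of the empty tray up, and do not lift or shift the bread or anything else on the bench.

Things in the scene. Friction and masses are not known exactly. Their poses are not given: they have to be found in the camera images.
- tray_round: Fixed station holding the round loaf: a blue open bread tray 180 x 130 mm, rim 57 mm above the bench, with a tick post before its end nearest the robot. All four stations look alike apart from the bread. Origin on the bench; own x runs from the post to the tray (tray centre at x = +40 mm, post axis at x = -95 mm, y = 0), z up.
- tick_round_cap (a point): Centre of the top face of the black rubber plunger cap (30 mm across, 7 mm thick, flat) on the post of the tray with the round loaf. 86 mm above the bench when up, 71 mm when fully down; it moves with the plunger. The rubber gives about 0.4 mm per newton, up to 9 mm, and springs back. The post under it is 38 mm across and 55 mm high.
- tick_round (a joint): How far the plunger at the tray with the round loaf is pushed down, in m: 0 up, 0.015 fully down on its stop (counts as ticked from 0.009). It resists with about 3 N, has no spring and stays where it is pushed.
- tray_tin: Fixed station holding the square-sided tin loaf: a blue open bread tray 180 x 130 mm, rim 57 mm above the bench, with a tick post before its end nearest the robot. All four stations look alike apart from the bread. Origin on the bench; own x runs from the post to the tray (tray centre at x = +40 mm, post axis at x = -95 mm, y = 0), z up.
- tick_tin_cap (a point): Centre of the top face of the black rubber plunger cap (30 mm across, 7 mm thick, flat) on the post of the tray with the square-sided tin loaf. 86 mm above the bench when up, 71 mm when fully down; it moves with the plunger. The rubber gives about 0.4 mm per newton, up to 9 mm, and springs back. The post under it is 38 mm across and 55 mm high.
- tick_tin (a joint): How far the plunger at the tray with the square-sided tin loaf is pushed down, in m: 0 up, 0.015 fully down on its stop (counts as ticked from 0.009). It resists with about 3 N, has no spring and stays where it is pushed.
- tray_long: Fixed station holding the long slim loaf: a blue open bread tray 180 x 130 mm, rim 57 mm above the bench, with a tick post before its end nearest the robot. All four stations look alike apart from the bread. Origin on the bench; own x runs from the post to the tray (tray centre at x = +40 mm, post axis at x = -95 mm, y = 0), z up.
- tick_long_cap (a point): Centre of the top face of the black rubber plunger cap (30 mm across, 7 mm thick, flat) on the post of the tray with the long slim loaf. 86 mm above the bench when up, 71 mm when fully down; it moves with the plunger. The rubber gives about 0.4 mm per newton, up to 9 mm, and springs back. The post under it is 38 mm across and 55 mm high.
- tick_long (a joint): How far the plunger at the tray with the long slim loaf is pushed down, in m: 0 up, 0.015 fully down on its stop (counts as ticked from 0.009). It resists with about 3 N, has no spring and stays where it is pushed.
- tray_empty: Fixed station holding no bread (the empty tray): a blue open bread tray 180 x 130 mm, rim 57 mm above the bench, with a tick post before its end nearest the robot. All four stations look alike apart from the bread. Origin on the bench; own x runs from the post to the tray (tray centre at x = +40 mm, post axis at x = -95 mm, y = 0), z up.
- tick_empty_cap (a point): Centre of the top face of the black rubber plunger cap (30 mm across, 7 mm thick, flat) on the post of the tray with no bread (the empty tray). 86 mm above the bench when up, 71 mm when fully down; it moves with the plunger. The rubber gives about 0.4 mm per newton, up to 9 mm, and springs back. The post under it is 38 mm across and 55 mm high.
- tick_empty (a joint): How far the plunger at the tray with no bread (the empty tray) is pushed down, in m: 0 up, 0.015 fully down on its stop (counts as ticked from 0.009). It resists with about 3 N, has no spring and stays where it is pushed.
- loaf_round_center (a point): Middle (34 mm above its underside) of the loose round loaf, 108 mm across and 68 mm high, domed, lying in its tray.
- loaf_tin_center (a point): Middle (44 mm above its underside) of the loose tin loaf, a block 156 x 92 x 88 mm with a fuller top, lying lengthwise in its tray.
- loaf_long_center (a point): Middle (27 mm above its underside) of the loose long slim loaf, 160 mm long, 54 mm thick, pointed ends, lying lengthwise in its tray.
- jar: Loose glass jar with steel lid, 60 mm across, 85 mm high, standing between the posts. Origin under its centre.
- tape: Loose roll of tape lying flat, 64 mm across, 24 mm high, between the posts. Origin under its centre.
- shaker: Loose aluminium flour shaker, 54 mm across, 90 mm high, standing between the posts. Origin under its centre.
- mug: Loose white mug, 80 mm across, 90 mm high, at the right side of the bench. Origin under its centre.
- scraper: Loose steel dough scraper lying flat, about 95 x 130 mm, 20 mm high, on the robot side of the stations. Origin on the bench under the blade.
- brush: Loose flour brush lying flat on the robot side of the stations, under 40 mm high. Origin on the bench.

How it is judged:
By the outcome, as a careful person would: the job done as asked, in the order asked, and still so for the second after the job is handed in, with the robot touching nothing.
It also fails if it takes over 48 s, if anything falls off the work surface, if the arm or the gripper's body presses on something with over 40 N, if the wrist force passes 120 N, or if a joint passes its speed limit or range.

ROBOT

A 7-joint arm with a two-finger parallel gripper is mounted at the origin on the work surface. World frame = base frame: x ahead of the robot, y to its left, z up, the work surface at z = 0. Lengths are in m, angles in rad, forces in N, time in s.
With the tool pointing down it reaches from about 0.425 to 0.875 m from the base axis. Payload 4.7 kg.
Tool frame: the origin (TCP) lies on the centre line of the jaws, within the pads' length; the fingertips stand 22 mm ahead of it and the grasp point (between the pads) lies 3 mm ahead of it; z points along the fingers, y is the direction in which the jaws open and shut (so a half turn about z gives the same grasp; the last joint's range is limited). The gripper opens to 87 mm and grips with 3 to 60 N. Pads are 19 mm wide; open, the fingers measure 117 mm over their backs; the gripper's body (75 mm by 190 mm) begins 51 mm behind the grasp point.
Start: joints at [-1.295, 0.321, -0.07, 1.45, 0.023, 1.371, -0.057], TCP at [0.168, 0.628, 0.245] pointing down, gripper open.
Joint ranges: [-2.86, 2.86], [-0.3, 2.09], [-1.38, 1.24], [0.06, 2.45], [-1.56, 4.7], [0.09, 2.05], [-2.69, 2.69]. Speed limits (rad/s): [2.57, 2.57, 3.14, 3.14, 3.14, 3.14, 3.14].

INTERFACE

Orientations are given as a rotation vector (axis times angle).
In Python, from bench import ctrl, imaging, close_job, finder gives the robot as it stands. The module is installed in compiled form; this text tells all that it offers.
- The arm moves only by the shell command python3 -m jog 'ROWS' [FORCE]. ROWS is JSON, a list that holds one entry, the list of rows, each a list of 7 numbers: the shift along the tool's x, y, z in cm, then the turn, a rotation vector about the tool's x, y, z in degrees, then the finger opening in cm, from 0 to 8.7. In form: [[[dx, dy, dz, ax, ay, az, claw], ...]]. A call has 1 to 12 rows; each row shifts and turns the commanded pose from where the row before left it, along the tool's axes as they then stand; what a row does not reach is not made up. A row lasts 1/10 s, in which the tool goes at most 50 mm and 8.59 degrees, less where a joint would pass 70% of its speed; a pose out of reach is approached as far as the arm can. A call is refused whole if a number of a shift passes 5 or a number of a turn 8.59, either way. A call with a gripper value outside its range is refused whole. The fingers move at their own pace and stop on an object; FORCE is the grip in N (left out, the last holds). Time passes only in rows, so rows that do not move let the fingers close. It gives the time, the measured TCP pose, the force and the opening at its end, in the units of the state.
- ctrl.get_state(): the state, without advancing time (a new reading comes with each control period).
- imaging.get_image(name): name is "scene" or "top"; returns a dict with "frame" (384x512x3 uint8, red, green, blue), "intrinsics" (3x3 intrinsics, pixels), "pose" (4x4, takes a point from camera to world coordinates). Camera axes: x right, y down, z forward; pixel columns grow to the right and rows downward; lengths in m; the calibration is good to about 2 mm. A picture is of the moment at which its call begins. There is no depth.
- close_job(): hands the job in, once; it reports no verdict.
Trained networks look in the newest picture that a camera, given by its name, has taken for a name from the list of things; names that differ only in an ending like _2 or _b are one class to them, and where a whole thing is asked for, a point or a joint stands for the part that bears it (a point fixed in the world has none). Each returns a list of dicts, best first, with "conf" (0 to 1); they miss things now and then, are a little off and sometimes report something else, mostly with a low value. They report only what shows in the picture. A call takes as long as a camera call.
- finder.trace(label, camera): "region" (384x512 bool, what is visible of it) and "point" ([row, column] as shares, 0 to 1, of the picture: columns of its width, rows of its height, amid what is visible of it).
- finder.spot_point(label, camera): "point" ([row, column] as shares, 0 to 1, of the picture: columns of its width, rows of its height: a listed point, or the origin of a listed thing).
The state is a dict: "time": time; "joint_positions": joint angles; "qd": joint speeds; "joint_torque": joint torques, N m; "position": TCP position; "tool_rot": TCP orientation; "ft_force": force on the tool from outside, world axes, zero at the start; "torque": the same for the moment, N m; "grip_width": opening from 0.0 (shut) to 1.0 (fully open).
Only numpy, scipy, OpenCV 4.12 (cv2) and the standard library are available. Lean on these libraries where they do the work, as an engineer would, in place of code of your own. Each camera call takes 0.05 s, during which the arm holds its last target. There are 200 camera calls.

## Working session

There is one attempt and no reset: what is moved stays moved. The work goes in short steps, Python scripts to look and compute and a shell command to move; the robot and the scene stay as the last step left them, time stands still between calls to the robot, and variables do not carry over. Pictures are saved under pics/ and viewed, about 8 in all and at most 12, crops included, and the job is handed in when it is done.

```bash
mkdir -p pics; cat > h.py <<'E'
import numpy as np,cv2
from bench import ctrl,imaging,finder
def ray(im,uv):
    K=np.array(im["intrinsics"]);T=np.array(im["pose"])
    d=T[:3,:3]@np.linalg.solve(K,[uv[0],uv[1],1.]);return T[:3,3],d
def at_z(im,uv,z):
    o,d=ray(im,uv);return o+d*(z-o[2])/d[2]
def save(im,n):cv2.imwrite(n,im["frame"][:,:,::-1])
E
python3 - <<'E'
from h import *
s=ctrl.get_state();print(s)
for c in("scene","top"):
    im=imaging.get_image(c);save(im,f"pics/{c}0.png");print(c,np.round(im["pose"],3).tolist())
    for n in["round","tin","long","empty"]:
        for d in finder.spot_point(f"tick_{n}_cap",c)[:2]:
            uv=np.array(d["point"])[::-1]*[512,384];print(n,round(d["conf"],2),uv.round(1),at_z(im,uv,.086).round(4))
E
```

```text
{'time': 0.0, 'joint_positions': array([-1.29491986,  0.32179329, -0.0700748 ,  1.4516572 ,  0.0226256 ,
        1.37078439, -0.05689414]), 'qd': array([ 0.00102765,  0.00056643,  0.00044607,  0.00117946,  0.00042509,
       -0.00039517,  0.00147182]), 'joint_torque': array([ 6.20728388e-04, -4.91279984e+01, -4.03493028e-01, -3.12536180e+01,
       -6.39167475e-02,  4.36382974e-02,  1.83291759e-04]), 'position': array([0.16814891, 0.62735694, 0.24348963]), 'tool_rot': array([-4.09959553e-01, -3.11460954e+00,  2.90883918e-03]), 'ft_force': array([-0.13745898,  0.3138393 , -0.34845022]), 'torque': array([ 0.0213761 , -0.00441985,  0.00715531]), 'grip_width': 1.0043478391740017}
scene [[0.095, 0.572, -0.815, 1.291], [0.995, -0.061, 0.073, -0.141], [-0.008, -0.818, -0.575, 0.66], [0.0, 0.0, 0.0, 1.0]]
round 0.64 [238.8 193.6] [ 0.4846 -0.1177  0.086 ]
tin 0.46 [153.2 208.1] [ 0.5265 -0.3468  0.086 ]
tin 0.17 [175.4 180.5] [ 0.3982 -0.3002  0.086 ]
long 0.45 [399.7 184.7] [0.4895 0.3452 0.086 ]
empty 0.41 [321.8 197.2] [0.5256 0.108  0.086 ]
empty 0.17 [411.9 230.5] [0.6827 0.2907 0.086 ]
top [[-0.001, -0.987, 0.16, 0.275], [-1.0, -0.001, -0.011, -0.057], [0.011, -0.16, -0.987, 1.179], [0.0, 0.0, 0.0, 1.0]]
round 0.56 [268.1 178.8] [ 0.4884 -0.1073  0.086 ]
round 0.32 [310.2 213.1] [ 0.3906 -0.2249  0.086 ]
tin 0.47 [349.5 168. ] [ 0.5201 -0.3405  0.086 ]
long 0.43 [107.1 173.9] [0.5018 0.349  0.086 ]
empty 0.69 [154.4 212.3] [0.3925 0.2109 0.086 ]
empty 0.62 [308.3 211.8] [ 0.3942 -0.2196  0.086 ]
```

```bash
python3 -c "
import cv2
a=cv2.imread('pics/top0.png');cv2.imwrite('pics/top0b.png',cv2.resize(a,(800,600),interpolation=2))
a=cv2.imread('pics/scene0.png');cv2.imwrite('pics/scene0b.png',cv2.resize(a,(800,600),interpolation=2))"
```

```text
(no output)
```

View pics/top0b.png

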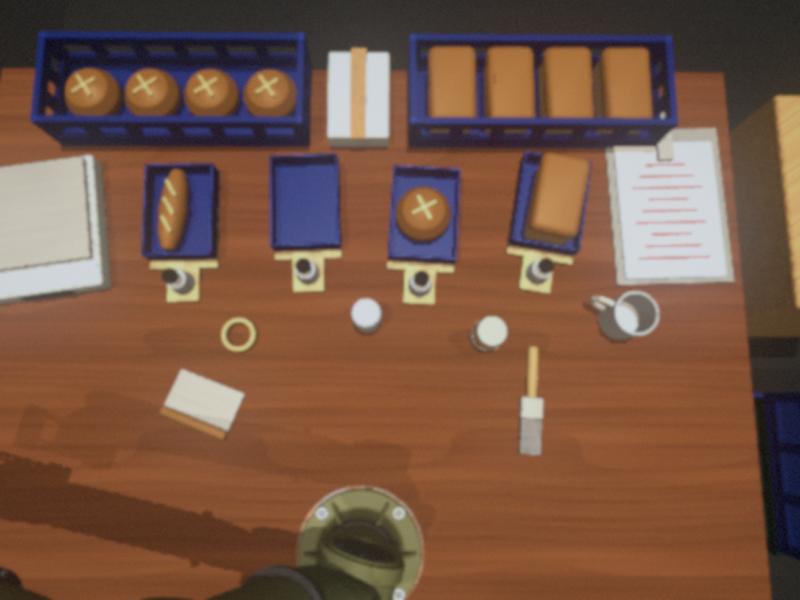

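View pics/scene0b.png

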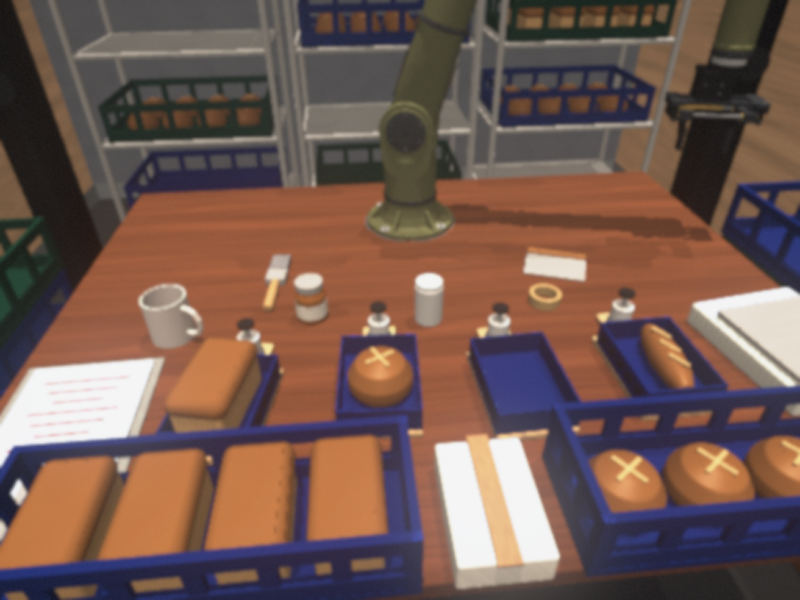

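The top view shows (800x600 px) the long loaf's cap at about (179,275), empty at (305,265), round at (420,278) and tin at (545,265). The scene view agrees: the same caps are at (624,295), (500,310), (378,309) and (247,325). Next I'll segment the dark caps and triangulate them.

```bash
python3 - <<'E'
from h import *
seed={"round":((269,178),(242,197)),"tin":((348,170),(158,208)),"long":((114,175),(399,188)),"empty":((195,170),(320,198))}
ims={"top":imaging.get_image("top"),"scene":imaging.get_image("scene")}
tiles=[]
for n,(a,b) in seed.items():
    row=[];rs=[]
    for c,s in(("top",a),("scene",b)):
        im=ims[c];f=im["frame"];g=f.max(2);w=np.full(g.shape,False);w[s[1]-12:s[1]+12,s[0]-12:s[0]+12]=True
        m=((g<75)&w).astype(np.uint8)
        k,l,st,ce=cv2.connectedComponentsWithStats(m)
        i=1+min(range(k-1),key=lambda i:np.hypot(*(ce[i+1]-s))-st[i+1,4]*.1);uv=ce[i]
        print(n,c,uv.round(1),st[i],at_z(im,uv,.084).round(4));rs.append(ray(im,uv))
        t=cv2.resize(f[s[1]-20:s[1]+20,s[0]-20:s[0]+20,::-1],None,fx=5,fy=5,interpolation=0).copy()
        cv2.circle(t,tuple(int(v) for v in (uv-np.array(s)+20.5)*5),3,(0,0,255),-1);row.append(t)
    A=[];B=[]
    for o,d in rs:
        d=d/np.linalg.norm(d);P=np.eye(3)-np.outer(d,d);A.append(P);B.append(P@o)
    print("  tri",np.linalg.solve(sum(A),sum(B)).round(4))
    tiles.append(np.vstack(row))
cv2.imwrite("pics/caps.png",np.hstack(tiles))
E
```

```text
round top [269.2 177.7] [267 175   6   6  23] [ 0.4918 -0.1107  0.084 ]Traceback (most recent call last):
  File "<stdin>", line 11, in <module>
ValueError: min() iterable argument is empty
```

```bash
cat > tri.py <<'E'
from h import *
seed={"round":((269,178),(242,197)),"tin":((348,170),(158,208)),"long":((114,175),(399,188)),"empty":((195,170),(320,198))}
ims={"top":imaging.get_image("top"),"scene":imaging.get_image("scene")}
tiles=[]
for n,(a,b) in seed.items():
    row=[];rs=[]
    for c,s in(("top",a),("scene",b)):
        im=ims[c];f=im["frame"];g=f.max(2);r=7
        p=g[s[1]-r:s[1]+r+1,s[0]-r:s[0]+r+1];m=(p<int(p.min())+28).astype(np.uint8)
        k,l,st,ce=cv2.connectedComponentsWithStats(m);i=1+st[1:,4].argmax();uv=ce[i]+np.array(s)-r
        print(n,c,p.min(),uv.round(1),st[i][2:],at_z(im,uv,.084).round(4));rs.append(ray(im,uv))
        t=cv2.resize(f[s[1]-20:s[1]+20,s[0]-20:s[0]+20,::-1],None,fx=5,fy=5,interpolation=0).copy()
        cv2.circle(t,tuple(int(v) for v in (uv-np.array(s)+20.5)*5),3,(0,0,255),-1);row.append(t)
    A=[];B=[]
    for o,d in rs:
        d=d/np.linalg.norm(d);P=np.eye(3)-np.outer(d,d);A.append(P);B.append(P@o)
    print("  tri",np.linalg.solve(sum(A),sum(B)).round(4))
    tiles.append(np.vstack(row))
import sys
cv2.imwrite(f"pics/caps{sys.argv[1]}.png",np.hstack(tiles))
E
python3 tri.py 1
```

```text
round top 69 [269.  177.8] [ 7  8 47] [ 0.4915 -0.1101  0.084 ]
round scene 75 [241.7 196.5] [ 9  8 51] [ 0.4962 -0.1102  0.084 ]
  tri [ 0.4921 -0.1101  0.0811]
tin top 73 [349.4 169.7] [10  8 58] [ 0.5156 -0.3406  0.084 ]
tin scene 76 [156.8 207.3] [10  8 57] [ 0.5212 -0.3384  0.084 ]
  tri [ 0.5162 -0.3406  0.0805]
long top 69 [109.4 176.5] [ 7  8 44] [0.4948 0.3428 0.084 ]
long scene 70 [400.6 187.4] [10  6 48] [0.5    0.3438 0.084 ]
  tri [0.4958 0.3451 0.0808]
empty top 65 [193.8 169.9] [ 8  8 48] [0.5144 0.1044 0.084 ]
empty scene 74 [319.9 196.9] [ 9  7 49] [0.521  0.1039 0.084 ]
  tri [0.5154 0.1054 0.0798]
```

View pics/caps1.png

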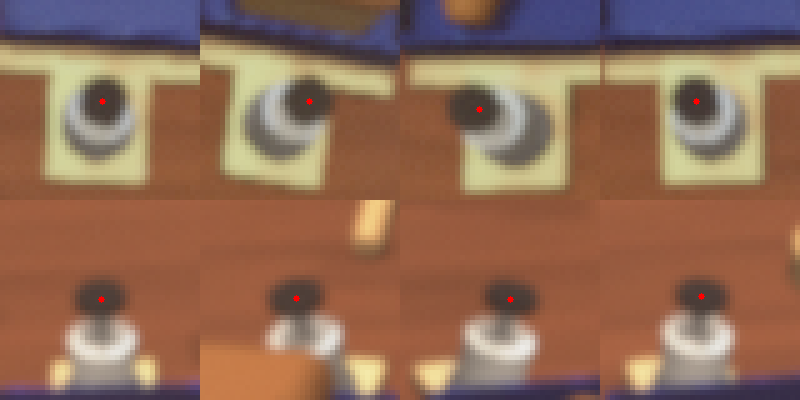

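The markers sit on all four caps, and triangulation puts the cap tops near z 0.085. Estimates: round (.493,-.110), tin (.517,-.340), long (.496,.344). I'll shut the fingers and travel via the near side.

```bash
cat > to.py <<'E'
import sys
from h import *
from scipy.spatial.transform import Rotation as R
s=ctrl.get_state();Rm=R.from_rotvec(s["tool_rot"]);p=np.array(s["position"])
print("t",round(s["time"],2),"p",p.round(4),"F",np.round(s["ft_force"],1),"grip",round(s["grip_width"],2),"zaxis",Rm.as_matrix()[:,2].round(3))
for a in sys.argv[1:]:
    t=np.array(eval(a));print(a,"tool cm",(Rm.inv().apply(t-p)*100).round(2));p=t
E
python3 to.py .46,.42,.22 .493,-.110,.15
```

```text
t 0.7 p [0.1682 0.6279 0.2446] F [ 0.2 -0.2 -0.1] grip 1.0 zaxis [ 0.  0. -1.]
.46,.42,.22 tool cm [-33.56 -12.53   2.46]
.493,-.110,.15 tool cm [-16.9  -50.34   7.  ]
```

```bash
python3 -m jog '[[[-2.8,-1.04,0.2,0,0,0,0],[-2.8,-1.04,0.2,0,0,0,0],[-2.8,-1.04,0.2,0,0,0,0],[-2.8,-1.04,0.2,0,0,0,0],[-2.8,-1.04,0.2,0,0,0,0],[-2.8,-1.04,0.2,0,0,0,0],[-2.8,-1.04,0.2,0,0,0,0],[-2.8,-1.04,0.2,0,0,0,0],[-2.8,-1.04,0.2,0,0,0,0],[-2.8,-1.04,0.2,0,0,0,0],[-2.8,-1.04,0.2,0,0,0,0],[-2.8,-1.04,0.2,0,0,0,0]]]' 10
python3 -m jog '[[[-1.4,-4.2,0.5,0,0,0,0],[-1.4,-4.2,0.5,0,0,0,0],[-1.4,-4.2,0.5,0,0,0,0],[-1.4,-4.2,0.5,0,0,0,0],[-1.4,-4.2,0.5,0,0,0,0],[-1.4,-4.2,0.5,0,0,0,0],[-1.4,-4.2,0.5,0,0,0,0],[-1.4,-4.2,0.5,0,0,0,0],[-1.4,-4.2,0.5,0,0,0,0],[-1.4,-4.2,0.5,0,0,0,0],[-1.4,-4.2,0.5,0,0,0,0],[-1.4,-4.2,0.5,0,0,0,0]]]'
python3 to.py .493,-.110,.125
```

```text
time: 1.9
position: [0.4615, 0.4196, 0.2207]
tool_rot: [0.41, 3.115, 0.001]
ft_force: [-0.2, 0.1, 0.1]
grip_width: 0.03
time: 3.1
position: [0.4924, -0.1116, 0.1609]
tool_rot: [0.41, 3.113, 0.001]
ft_force: [0.7, -0.2, -0.4]
grip_width: 0.006
t 3.1 p [ 0.4924 -0.1116  0.1609] F [ 0.7 -0.2 -0.4] grip 0.01 zaxis [ 0.001  0.    -1.   ]
.493,-.110,.125 tool cm [-0.01  0.17  3.59]
```

```bash
python3 -m jog '[[[0,0.17,1.5,0,0,0,0],[0,0,1.5,0,0,0,0],[0,0,1.0,0,0,0,0],[0,0,0.3,0,0,0,0],[0,0,0,0,0,0,0]]]'
python3 - <<'E'
from h import *
t=[]
for c,s in(("scene",(242,190)),("top",(269,170))):
    im=imaging.get_image(c);t.append(cv2.resize(im["frame"][s[1]-35:s[1]+35,s[0]-30:s[0]+30,::-1],None,fx=6,fy=6,interpolation=2))
cv2.imwrite("pics/r1.png",np.hstack(t))
E
python3 to.py
```

```text
time: 3.6
position: [0.4927, -0.108, 0.1174]
tool_rot: [-0.409, -3.114, 0.0]
ft_force: [0.4, -0.8, 0.4]
grip_width: 0.005
t 3.7 p [ 0.4933 -0.1081  0.1181] F [-0.7 -0.2 -0.1] grip 0.0 zaxis [ 0.001  0.    -1.   ]
```

View pics/r1.png

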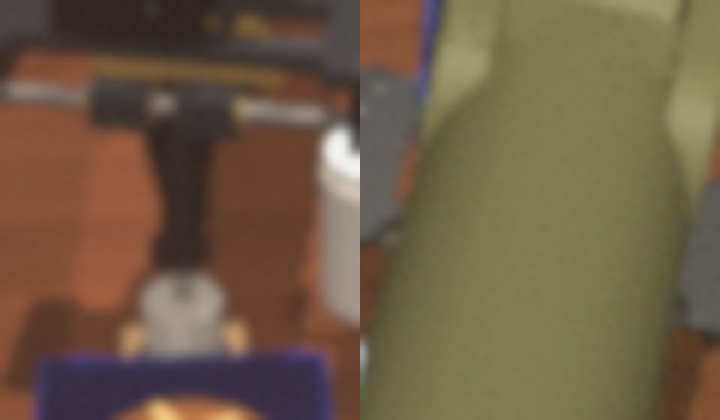

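The crop shows the closed fingers standing right over the cap, at about (180,250), with the shaker clear to the side. Next I press slowly and watch the force.

```bash
python3 -m jog '[[[0,0,0.4,0,0,0,0],[0,0,0.4,0,0,0,0],[0,0,0.3,0,0,0,0],[0,0,0.3,0,0,0,0],[0,0,0.3,0,0,0,0]]]';python3 -m jog '[[[0,0,0.2,0,0,0,0],[0,0,0.2,0,0,0,0],[0,0,0.2,0,0,0,0]]]'; python3 -m jog '[[[0,0,0.1,0,0,0,0],[0,0,0.1,0,0,0,0],[0,0,0,0,0,0,0]]]'
```

```text
time: 4.2
position: [0.493, -0.1082, 0.1005]
tool_rot: [0.41, 3.114, 0.001]
ft_force: [-0.3, 0.3, 1.5]
grip_width: 0.008
time: 4.5
position: [0.493, -0.1082, 0.0945]
tool_rot: [0.41, 3.114, 0.0]
ft_force: [-0.5, 1.3, 2.5]
grip_width: 0.008
time: 4.8
position: [0.4929, -0.1082, 0.0925]
tool_rot: [0.41, 3.114, 0.0]
ft_force: [0.8, 1.0, 2.4]
grip_width: 0.005
```

```bash
python3 -m jog '[[[0,0,0.1,0,0,0,0],[0,0,0.1,0,0,0,0],[0,0,0,0,0,0,0]]]';python3 -m jog '[[[0,0,0.1,0,0,0,0],[0,0,0,0,0,0,0]]]'
```

```text
time: 5.1
position: [0.493, -0.1082, 0.0909]
tool_rot: [0.41, 3.114, 0.001]
ft_force: [-0.1, 1.6, 6.0]
grip_width: 0.006
time: 5.3
position: [0.493, -0.1082, 0.0901]
tool_rot: [0.41, 3.114, 0.001]
ft_force: [-1.3, 1.4, 7.6]
grip_width: 0.005
```

The force climbs at the rubber's 2.5 N/mm, so the plunger is on its stop. Next I lift and go to the tin loaf.

```bash
python3 -m jog '[[[0,0,-1,0,0,0,0],[0,0,-2,0,0,0,0],[0,0,-2,0,0,0,0],[0,0,0,0,0,0,0]]]'; python3 to.py .517,-.340,.118
```

```text
time: 5.7
position: [0.4942, -0.1091, 0.1419]
tool_rot: [0.41, 3.11, 0.0]
ft_force: [-0.5, 0.6, 0.1]
grip_width: 0.005
t 5.7 p [ 0.4942 -0.1091  0.1419] F [-0.5  0.6  0.1] grip 0.01 zaxis [ 0.004 -0.    -1.   ]
.517,-.340,.118 tool cm [ -8.18 -21.72   2.41]
```

```bash
python3 -m jog '[[[-1.36,-3.62,0,0,0,0,0],[-1.36,-3.62,0,0,0,0,0],[-1.36,-3.62,0,0,0,0,0],[-1.36,-3.62,0,0,0,0,0],[-1.36,-3.62,0,0,0,0,0],[-1.36,-3.62,0,0,0,0,0],[0,0,1,0,0,0,0],[0,0,1,0,0,0,0],[0,0,0.4,0,0,0,0],[0,0,0,0,0,0,0]]]'
python3 - <<'E'
from h import *
t=[]
for c,s in(("scene",(242,190)),("scene",(158,203))):
    im=imaging.get_image(c);t.append(cv2.resize(im["frame"][s[1]-35:s[1]+35,s[0]-30:s[0]+30,::-1],None,fx=6,fy=6,interpolation=2))
cv2.imwrite("pics/t1.png",np.hstack(t))
E
python3 to.py .517,-.340,.118
```

```text
time: 6.7
position: [0.5151, -0.337, 0.114]
tool_rot: [-0.406, -3.113, -0.003]
ft_force: [-0.5, 0.3, -0.3]
grip_width: 0.001
t 6.8 p [ 0.5158 -0.3379  0.1155] F [0.8 0.7 0.5] grip 0.0 zaxis [ 0.     0.001 -1.   ]
.517,-.340,.118 tool cm [-0.17 -0.17 -0.25]
```

View pics/t1.png

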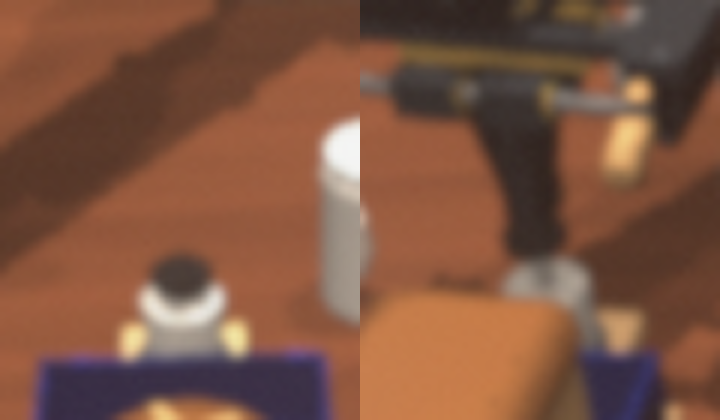

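Left crop: the round cap is fully down at (182,278). Right crop: the fingers are centred over the tin's post at (535,250). Now I press the tin plunger.

```bash
python3 -m jog '[[[-0.1,-0.15,0,0,0,0,0],[0,0,0.3,0,0,0,0],[0,0,0.3,0,0,0,0],[0,0,0.3,0,0,0,0],[0,0,0.3,0,0,0,0],[0,0,0.3,0,0,0,0],[0,0,0.2,0,0,0,0],[0,0,0.2,0,0,0,0],[0,0,0.2,0,0,0,0],[0,0,0.1,0,0,0,0],[0,0,0,0,0,0,0]]]';python3 -m jog '[[[0,0,0.1,0,0,0,0],[0,0,0.1,0,0,0,0],[0,0,0,0,0,0,0]]]'
```

```text
time: 7.9
position: [0.5161, -0.3409, 0.0934]
tool_rot: [0.41, 3.115, 0.0]
ft_force: [0.6, 1.0, 1.0]
grip_width: 0.002
time: 8.2
position: [0.5161, -0.3409, 0.0917]
tool_rot: [0.41, 3.114, 0.0]
ft_force: [0.1, 1.8, 5.0]
grip_width: 0.006
```

```bash
python3 -m jog '[[[0,0,0.1,0,0,0,0],[0,0,0.06,0,0,0,0],[0,0,0,0,0,0,0]]]'; python3 -m jog '[[[0,0,-1,0,0,0,0],[0,0,-2,0,0,0,0],[0,0,-2,0,0,0,0],[0,0,-1,0,0,0,0],[0,0,0,0,0,0,0]]]'; python3 to.py .45,.0,.16 .494,.342,.145
```

```text
time: 8.5
position: [0.5161, -0.3409, 0.0905]
tool_rot: [0.41, 3.114, 0.001]
ft_force: [-1.5, 2.4, 7.8]
grip_width: 0.007
time: 9.0
position: [0.5166, -0.3416, 0.1514]
tool_rot: [0.41, 3.112, -0.001]
ft_force: [-0.1, 0.5, 0.1]
grip_width: 0.004
t 9.0 p [ 0.5166 -0.3416  0.1514] F [-0.1  0.5  0.1] grip 0.0 zaxis [ 0.002 -0.001 -1.   ]
.45,.0,.16 tool cm [15.27 31.27 -0.92]
.494,.342,.145 tool cm [ 4.61 34.17  1.47]
```

```bash
python3 -m jog '[[[1.1,3.64,0,0,0,0,0],[1.1,3.64,0,0,0,0,0],[1.1,3.64,0,0,0,0,0],[1.1,3.64,0,0,0,0,0],[1.1,3.64,0,0,0,0,0],[1.1,3.64,0,0,0,0,0],[1.1,3.64,0,0,0,0,0],[1.1,3.64,0,0,0,0,0],[1.1,3.64,0,0,0,0,0],[1.1,3.64,0,0,0,0,0],[1.1,3.64,0,0,0,0,0],[1.1,3.64,0,0,0,0,0]]]'
python3 -m jog '[[[1.1,3.64,0,0,0,0,0],[1.1,3.64,0,0,0,0,0],[1.1,3.64,0,0,0,0,0],[1.1,3.64,0,0,0,0,0],[1.1,3.64,0,0,0,0,0],[1.1,3.64,0,0,0,0,0],[0,0,0,0,0,0,0]]]'
python3 to.py .495,.344,.117
```

```text
time: 10.2
position: [0.5005, 0.1165, 0.1489]
tool_rot: [-0.41, -3.113, 0.001]
ft_force: [0.2, 0.0, -0.1]
grip_width: 0.006
time: 10.9
position: [0.4912, 0.3499, 0.1482]
tool_rot: [-0.396, -3.114, -0.003]
ft_force: [-1.6, 0.6, -1.1]
grip_width: 0.009
t 10.9 p [0.4912 0.3499 0.1482] F [-1.6  0.6 -1.1] grip 0.01 zaxis [-0.003  0.002 -1.   ]
.495,.344,.117 tool cm [-0.53 -0.48  3.12]
```

```bash
python3 -m jog '[[[0,0,0.7,0,0,0,0],[0,0,0.7,0,0,0,0],[0,0,0.7,0,0,0,0],[0,0,0.7,0,0,0,0],[0,0,0,0,0,0,0]]]'
python3 - <<'E'
from h import *
t=[]
im=imaging.get_image("scene")
for s in((399,180),(158,203)):
    t.append(cv2.resize(im["frame"][s[1]-35:s[1]+35,s[0]-30:s[0]+30,::-1],None,fx=6,fy=6,interpolation=2))
cv2.imwrite("pics/l1.png",np.hstack(t))
E
python3 to.py .495,.344,.117
```

```text
time: 11.4
position: [0.4938, 0.3418, 0.1205]
tool_rot: [-0.412, -3.113, 0.003]
ft_force: [0.5, -0.8, -0.7]
grip_width: 0.005
t 11.45 p [0.4941 0.3423 0.1212] F [0.2 0.6 1. ] grip 0.01 zaxis [-0.001 -0.001 -1.   ]
.495,.344,.117 tool cm [-0.04  0.19  0.42]
```

View pics/l1.png

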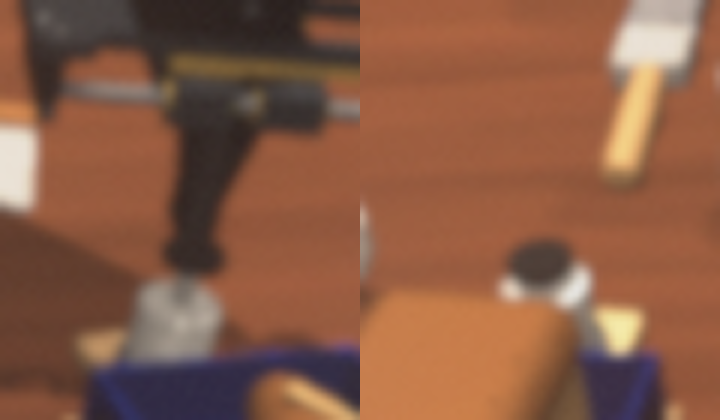

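Left: the fingers are over the long loaf's cap at (193,255). Right: the tin cap is down at (540,262). Next I press the long plunger.

```bash
python3 -m jog '[[[0,0.15,0.3,0,0,0,0],[0,0,0.5,0,0,0,0],[0,0,0.3,0,0,0,0],[0,0,0.3,0,0,0,0],[0,0,0.3,0,0,0,0],[0,0,0.3,0,0,0,0],[0,0,0.2,0,0,0,0],[0,0,0.2,0,0,0,0],[0,0,0.2,0,0,0,0],[0,0,0.1,0,0,0,0],[0,0,0.1,0,0,0,0],[0,0,0,0,0,0,0]]]';python3 -m jog '[[[0,0,0.1,0,0,0,0],[0,0,0.06,0,0,0,0],[0,0,0,0,0,0,0]]]'
```

```text
time: 12.65
position: [0.4946, 0.3446, 0.0939]
tool_rot: [-0.41, -3.115, -0.0]
ft_force: [0.4, -1.1, 2.1]
grip_width: 0.004
time: 12.95
position: [0.4947, 0.3447, 0.0924]
tool_rot: [-0.41, -3.115, -0.0]
ft_force: [-1.4, -0.5, 2.2]
grip_width: 0.004
```

```bash
python3 -m jog '[[[0,0,0.1,0,0,0,0],[0,0,0.08,0,0,0,0],[0,0,0,0,0,0,0],[0,0,0,0,0,0,0]]]'; python3 -m jog '[[[0,0,0.04,0,0,0,0],[0,0,0,0,0,0,0]]]'; python3 -m jog '[[[0,0,-1,0,0,0,0],[0,0,-2,0,0,0,0],[0,0,-3,0,0,0,0],[0,0,-3,0,0,0,0],[0,0,-2,0,0,0,0],[0,0,0,0,0,0,0]]]'; python3 to.py .30,.55,.2
```

```text
time: 13.35
position: [0.4947, 0.3447, 0.0911]
tool_rot: [-0.41, -3.115, -0.0]
ft_force: [-2.6, -0.5, 5.5]
grip_width: 0.003
time: 13.55
position: [0.4947, 0.3447, 0.0908]
tool_rot: [-0.41, -3.115, -0.0]
ft_force: [-3.7, -1.5, 6.9]
grip_width: 0.006
time: 14.15
position: [0.4967, 0.3457, 0.204]
tool_rot: [0.41, 3.11, 0.008]
ft_force: [0.2, 0.3, -0.2]
grip_width: 0.005
t 14.15 p [0.4967 0.3457 0.204 ] F [ 0.2  0.3 -0.2] grip 0.0 zaxis [ 0.006  0.004 -1.   ]
.30,.55,.2 tool cm [24.29 14.63  0.38]
```

```bash
python3 -m jog '[[[2.4,1.46,0,0,0,0,0],[2.4,1.46,0,0,0,0,0],[2.4,1.46,0,0,0,0,0],[2.4,1.46,0,0,0,0,0],[2.4,1.46,0,0,0,0,0],[2.4,1.46,0,0,0,0,0],[2.4,1.46,0,0,0,0,0],[2.4,1.46,0,0,0,0,0],[2.4,1.46,0,0,0,0,0],[2.4,1.46,0,0,0,0,0],[0,0,0,0,0,0,0],[0,0,0,0,0,0,0]]]'
python3 tri.py 2 | grep tri
python3 - <<'E'
from h import *
im=imaging.get_image("top")["frame"][:,:,::-1];o=cv2.imread("pics/top0.png")
d=(cv2.absdiff(im,o).max(2)>45)
cv2.imwrite("pics/end.png",np.hstack([cv2.resize(im[90:300,60:440],(400,221)),cv2.resize(d[90:300,60:440].astype(np.uint8)*255,(400,221))]))
a=cv2.imread("pics/caps2.png");cv2.imwrite("pics/end.png",np.vstack([cv2.imread("pics/end.png"),cv2.resize(a,(800,370))[:370]]))
E
```

```text
time: 15.35
position: [0.2999, 0.5476, 0.1988]
tool_rot: [-0.407, -3.115, 0.003]
ft_force: [-0.3, -1.1, -0.6]
grip_width: 0.006
  tri [ 0.4918 -0.1104  0.0667]
  tri [ 0.5165 -0.3399  0.0659]
  tri [0.4965 0.3462 0.0675]
  tri [0.5154 0.1054 0.0796]Traceback (most recent call last):
  File "<stdin>", line 4, in <module>
    return _nx.concatenate(arrs, 1, dtype=dtype, casting=casting)
           ~~~~~~~~~~~~~~~^^^^^^^^^^^^^^^^^^^^^^^^^^^^^^^^^^^^^^^
ValueError: all the input arrays must have same number of dimensions, but the array at index 0 has 3 dimension(s) and the array at index 1 has 2 dimension(s)
```

```bash
python3 - <<'E'
from h import *
im=imaging.get_image("top")["frame"][:,:,::-1];o=cv2.imread("pics/top0.png")
d=(cv2.absdiff(im,o).max(2)>40).astype(np.uint8)*255
d=cv2.cvtColor(d,cv2.COLOR_GRAY2BGR)
c=lambda a:cv2.resize(a[90:300,0:440],(400,191))
a=cv2.resize(cv2.imread("pics/caps2.png"),(800,400))
cv2.imwrite("pics/end.png",np.vstack([np.hstack([c(im),c(d)]),a]))
E
```

```text
(no output)
```

View pics/end.png

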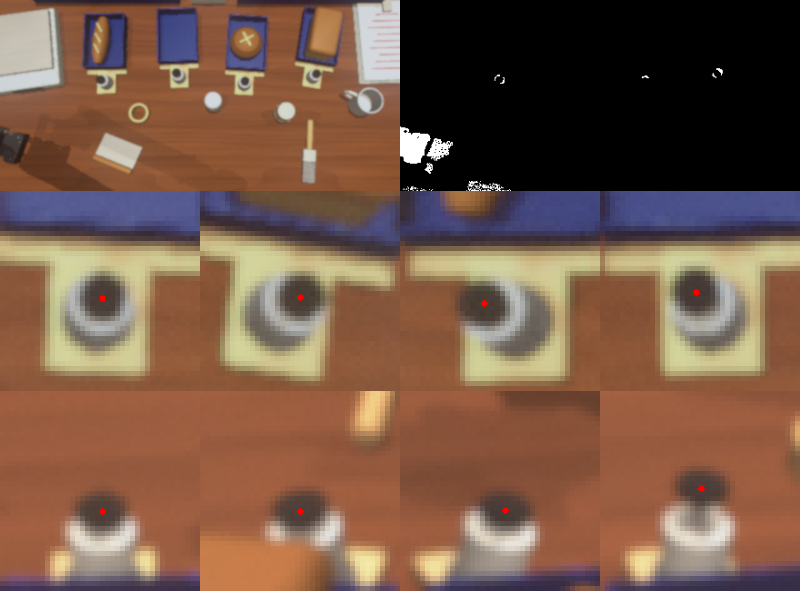

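The three caps are down and the empty tray's is up. The difference image shows changes only at those three caps, at the arm and in its shadow, so I'm handing in.

```bash
python3 -c "
from bench import close_job
print(close_job())"
```

```text
the job is handed in; nothing more can be done
None
```

I pressed the plungers at the round loaf, the tin loaf and the long slim loaf, in that order, with the fingers shut. I then backed the arm away and handed the job in at about 15.6 s. I pressed each one until the force climbed steeply, which shows the plunger is on its stop, and it never went above about 8 N.

- **Plunger travel:** the last camera check put the caps 14.4 mm (round), 14.6 mm (tin) and about 13.3 mm (long) lower than at the start. The stop is at 15 mm and 9 mm counts as ticked. The long one reads a little short, but its force climbed as at the stop, so I take the gap as measuring error.
- **Empty tray:** its plunger is still up, with no change measured.
- **Rest of the bench:** comparing top views before and after, only the three caps, the arm and its shadow had changed. The bread and loose things stayed where they were.

No checks failed. The two cameras disagreed by about 5 mm on where the caps were if I assumed a fixed height, and triangulating from both settled it.

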